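Pack the glazed hexagon tiles in the sample tray

TASK

Finish packing the tray of blue hexagon tiles: add the blue tile lying on the round board and the blue tile standing in the drying rack as a second row, so that all four lie flat, glaze up, on the tray floor, honeycomb fashion with their flat sides touching, tight against the two already there. The rack tile is first to be laid down glaze up on the cork mat and let go, then taken again by its edges; leave the laid tiles in their places and everything else where it stands.

Things in the scene. Friction and masses are not known exactly. Their poses are not given: they have to be found in the camera images.
- tray: fixed level wooden tray, inside 122 mm (x) by 145 (y), floor top 5 mm above the table, far wall (+x) 12 mm above the floor, other walls 6. Two 6 mm high spacers on the floor: far right corner, 38 mm (x) by 40 (y); left wall beside gap_middle, 24 (x) by 25 (y). Origin: centre of underside, x to the far wall, y to the left wall. Walls and spacers hold back row and gap_middle with about 1 mm of play
- tile_left: blue-glazed hexagon clay tile, 52 mm across flats, 60 across corners, 16 thick, 80 g, glaze on one face, bare brown clay on the other. Origin: centre of the bare face; z points out of the glazed face, x square to one of the six flats. Lies in the tray, back row left, two of its flats facing along tray y, a corner to the far wall
- tile_right: blue-glazed hexagon clay tile, 52 mm across flats, 60 across corners, 16 thick, 80 g, glaze on one face, bare brown clay on the other. Origin: centre of the bare face; z points out of the glazed face, x square to one of the six flats. Lies in the tray, back row right, turned as tile_left, flat to flat with it, its other side against the spacer
- gap_middle (a point): final place of the underside centre of one added tile, on the tray floor, in the notch between the two back-row tiles, touching both; the final tile has two flats facing along tray y. Axes as the tray's. Fill it first: with gap_end filled, fingers have no room here
- gap_end (a point): final place of the underside centre of the other added tile, on the tray floor, to the right (-y) of gap_middle, touching that tile and tile_right; turned as the others. Axes as the tray's. Fingers have room on the pair of flats that face 30 degrees right of tray +x and opposite
- tile_flat: blue-glazed hexagon clay tile, 52 mm across flats, 60 across corners, 16 thick, 80 g, glaze on one face, bare brown clay on the other. Origin: centre of the bare face; z points out of the glazed face, x square to one of the six flats. At the start flat, glaze up, on a fixed round plywood board 110 mm across and 12 mm high, right of the tray
- tile_rack: blue-glazed hexagon clay tile, 52 mm across flats, 60 across corners, 16 thick, 80 g, glaze on one face, bare brown clay on the other. Origin: centre of the bare face; z points out of the glazed face, x square to one of the six flats. At the start standing on a flat in a slot of the drying rack (which slot varies), z level and away from the robot, x down; its top edge 58 mm above the table
- rack: fixed wooden drying rack, 165 mm (x) by 70 (y), 22 high; three slots along y at x = -55, 0 and 55 mm, 19 mm wide, slot floor 6 mm above the table. Three tiles stand in it, glaze facing the rack's +x: tile_rack (blue), a white and an amber one, which stay. Origin: centre of underside
- mat: fixed square cork mat, 130 by 130 mm, top 4 mm above the table, between rack and tray, bare at the start. Origin: centre of underside
There are look-alikes about, which are no part of the job. What is shaped like the tile_flat but red is not meant.

How it is judged (in metres and radians):
On the way:
1. the rack tile lies flat, glaze up, on the cork mat (its centre within 65 mm of the mat's), let go (angle between tile_rack's own z axis and vertical below 0.1 rad and height (world z) of tile_rack below 0.009 m and horizontal distance between tile_rack and mat below 0.065 m and contact force between tile_rack and the fingers below 0.05 N), for 0.2 s.
At the end, for the whole second after the job is handed in: All four blue tiles rest flat (0.06 rad), glaze up, on the tray floor, in line with the honeycomb (0.07 rad): one added tile in the middle notch, centre within 54 mm of both back tiles, the other to its right within 54 mm of it and of the right back tile; back tiles within 54 mm of each other (angle between each of tile_left, tile_right, tile_flat, tile_rack's own z axis and vertical below 0.06 rad and z of tile_left in the frame of tray between 0.003 and 0.0075 m and linear speed of each of tile_left, tile_right, tile_flat, tile_rack below 0.02 m/s and (angle between the x axis of tile_left and the y axis of tray, either way round below 0.07 rad or angle between the x axis of tile_left and the y axis of tray, either way round between 0.977 and 1.117 rad) and z of tile_right in the frame of tray between 0.003 and 0.0075 m and (angle between the x axis of tile_right and the y axis of tray, either way round below 0.07 rad or angle between the x axis of tile_right and the y axis of tray, either way round between 0.977 and 1.117 rad) and z of tile_flat in the frame of tray between 0.003 and 0.0075 m and (angle between the x axis of tile_flat and the y axis of tray, either way round below 0.07 rad or angle between the x axis of tile_flat and the y axis of tray, either way round between 0.977 and 1.117 rad) and z of tile_rack in the frame of tray between 0.003 and 0.0075 m and (angle between the x axis of tile_rack and the y axis of tray, either way round below 0.07 rad or angle between the x axis of tile_rack and the y axis of tray, either way round between 0.977 and 1.117 rad) and distance between tile_left and tile_right below 0.054 m and ((distance between tile_flat and tile_left below 0.054 m and distance between each of tile_flat, tile_rack and tile_right below 0.054 m and distance between tile_rack and tile_flat below 0.054 m and x of each of tile_flat, tile_rack in the frame of tray above -0.05 m) or (distance between tile_rack and tile_left below 0.054 m and distance between each of tile_rack, tile_flat and tile_right below 0.054 m and distance between tile_flat and tile_rack below 0.054 m and x of each of tile_rack, tile_flat in the frame of tray above -0.05 m))); the robot touches nothing.
It fails at once if another thing on the table or in the rack is disturbed (moved by more than 25 mm) (distance of any of tile_white, tile_amber, glaze_jar, mug, brush, modelling_stick, bowl from where it was at the start of the episode above 0.025 m).
It fails at once if a tile already laid in the tray is lifted out or pushed out of its place (moved by more than 12 mm) (distance of any of tile_left, tile_right from where it was at the start of the episode above 0.012 m).
It also fails if it takes over 72 s, if anything falls off the work surface, if the arm or the gripper's body presses on something with over 40 N, if the wrist force passes 120 N, or if a joint passes its speed limit or range.

ROBOT

A 7-joint arm with a two-finger parallel gripper is mounted at the origin on the work surface. World frame = base frame: x ahead of the robot, y to its left, z up, the work surface at z = 0. Lengths are in mm, angles in rad, forces in N, time in s.
With the tool pointing down it reaches from about 400 to 875 mm from the base axis. Payload 4.4 kg.
Tool frame: the origin (TCP) lies at the very end of the fingers, on their centre line; the grasp point (between the pads) lies 19 mm behind it; z points along the fingers, y is the direction in which the jaws open and shut (so a half turn about z gives the same grasp; the last joint's range is limited). The gripper opens to 85 mm and grips with 20 to 120 N. Pads are 22 mm wide; open, the fingers measure 114 mm over their backs; the gripper's body (76 mm by 85 mm) begins 54 mm behind the grasp point. The pads swing forward as they close: fully open they stand 13 mm farther back than shut.
Start: joints at [-1.202, 0.628, 0.038, 1.517, -0.027, 0.996, -0.02], TCP at [273.778, 589.545, 231.313] pointing down, gripper open.
Joint ranges: [-3.06, 3.06], [-0.37, 2.12], [-1.25, 1.32], [0.18, 2.47], [-1.1, 4.24], [0.23, 1.98], [-2.94, 2.94]. Speed limits (rad/s): [2.57, 2.57, 3.14, 3.14, 3.14, 3.14, 3.14].

INTERFACE

Orientations are given as [roll, pitch, yaw] about the fixed x, y, z axes, in that order (R = Rz(yaw) Ry(pitch) Rx(roll)).
In Python, from cell import ctrl, eyes gives the robot as it stands.
- The arm moves only by the tool move_arm, never from a script. Its argument "increments" is a list of rows, each a list of 6 numbers: the shift along the tool's x, y, z in cm, then the turn, a rotation vector about the tool's x, y, z in degrees. In form: [[x, y, z, wx, wy, wz], ...]. A call has 1 to 20 rows; each row is the pose to reach, as a shift and turn from the pose commanded when the call began, along the tool's axes at that moment; what a row does not reach only later rows make up. A row lasts 1/10 s, in which the tool goes at most 50 mm and 8.59 degrees, less where a joint would pass 70% of its speed; a pose out of reach is approached as far as the arm can. A call with a gripper value outside its range is refused whole. "grip" is the opening, from -1 (shut) to 1 (fully open), set as the call begins (left out, the last holds). The fingers move at their own pace and stop on an object; the grip force is fixed at half the most. Time passes only in rows, so rows that repeat a pose let the fingers close. It gives the time, the measured TCP pose, the force and the opening at its end, in the units of the state.
- ctrl.read_state(): the state, without advancing time (a new reading comes with each control period).
- eyes.get_image(name): name is "scene" or "side" or "wrist"; returns the picture (384x512x3 uint8, red, green, blue); there is no depth.
- eyes.calibration(name): a dict with "fx", "fy", "cx", "cy" (pixels), "pose" (4x4, takes a point from camera to world coordinates); the wrist camera has in their place "tool_from_camera" (4x4, takes a point from camera to tool coordinates, whose origin is the TCP and whose axes are the flange's). Camera axes: x right, y up, looking along -z (the intrinsics and any distortion apply to the point x, -y, -z); pixel columns grow to the right and rows downward; lengths in mm; the calibration is good to about 2 mm. A picture is of the moment at which its call begins: read the wrist's pose just before it. calibration takes no time and is no camera call.
- ctrl.finish_job(): hands the job in, once; it reports no verdict.
The state is a dict: "clock": time; "qpos": joint angles; "qd": joint speeds; "tau": joint torques, N m; "eef_pos": TCP position; "tool_rot": TCP orientation; "force": force on the tool from outside, world axes, zero at the start; "torque": the same for the moment, N m; "width": finger opening in mm.
Only numpy, scipy, OpenCV 4.12 (cv2) and the standard library are available. Lean on these libraries where they do the work, as an engineer would, in place of code of your own. Each camera call takes 0.05 s, during which the arm holds its last target. There are 200 camera calls.

## Working session

There is one attempt and no reset: what is moved stays moved. The work goes in short steps, Python scripts to look and compute and a tool call to move; the robot and the scene stay as the last step left them, time stands still between calls to the robot, and variables do not carry over. Pictures are saved under pics/ and viewed, about 8 in all and at most 12, crops included, and the job is handed in when it is done.

Besides the shell and the picture viewer there is one more tool, called after ">>>" as name(argument=value, ...), one argument or row to a line, values as JSON. move_arm: Moves the arm, as the interface text tells. Its arguments: {"type":"object","properties":{"increments":{"type":"array","items":{"type":"array","items":{"type":"number"}}},"grip":{"type":"number"}},"required":["increments"]}

```bash
ls; mkdir -p pics; python3 - <<'E'
from cell import ctrl, eyes
import cv2, numpy as np
np.set_printoptions(precision=3,suppress=True)
s=ctrl.read_state(); print(s)
a=eyes.get_image("scene");b=eyes.get_image("side")
for n,i in(("scene",a),("side",b)):
    cv2.imwrite(f"pics/{n}0.png",i[:,:,::-1]); print(eyes.calibration(n))
print(eyes.calibration("wrist"))
cv2.imwrite("pics/both.png",np.vstack([a,b])[:,:,::-1])
E
```

```text
pics
{'clock': 0.0, 'qpos': array([-1.202,  0.629,  0.038,  1.518, -0.027,  0.996, -0.02 ]), 'qd': array([-0.001, -0.002,  0.001, -0.   , -0.001,  0.001,  0.001]), 'tau': array([ -0.001, -56.339,   1.226, -19.344,   0.011,   0.011,  -0.   ]), 'eef_pos': array([273.475, 588.961, 230.363]), 'tool_rot': array([-3.14 ,  0.   ,  2.707]), 'force': array([-0.024,  0.447, -0.402]), 'torque': array([ 0.005,  0.048, -0.071]), 'width': 85.69221730140627}
{'fx': 491.85795511707954, 'fy': 491.85795511707954, 'cx': 262.4604477547856, 'cy': 189.86368325049676, 'pose': array([[  -0.298,   -0.698,    0.651, 1354.084],
       [   0.955,   -0.212,    0.21 ,  202.896],
       [  -0.009,    0.684,    0.729,  955.45 ],
       [   0.   ,    0.   ,    0.   ,    1.   ]])}
{'fx': 374.3747849171295, 'fy': 374.3747849171295, 'cx': 249.54697207431627, 'cy': 187.77377743712898, 'pose': array([[ -0.763,   0.389,  -0.516,  47.476],
       [ -0.646,  -0.475,   0.598, 485.685],
       [ -0.012,   0.789,   0.614, 587.617],
       [  0.   ,   0.   ,   0.   ,   1.   ]])}
{'fx': 271.2566280072898, 'fy': 271.2566280072898, 'cx': 254.25665269320794, 'cy': 193.65067230253882, 'tool_from_camera': array([[  -0.001,    0.954,    0.301,   77.841],
       [   1.   ,    0.001,    0.   ,    0.385],
       [  -0.   ,    0.301,   -0.954, -143.258],
       [   0.   ,    0.   ,    0.   ,    1.   ]])}
```

View pics/scene0.png

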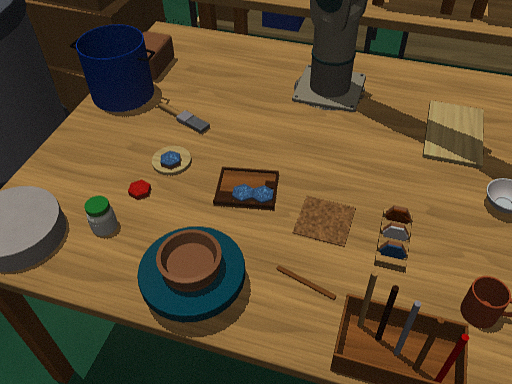

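View pics/side0.png

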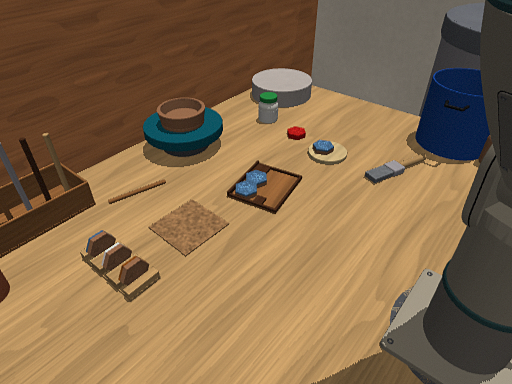

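Scene view: board with the flat tile at (171,159), tray at (247,188), mat at (325,220), and rack at (395,235) with the blue tile in the far slot (393,251). The side view agrees. Next: coarse positions by ray casting.

```bash
cat > h.py <<'E'
from cell import ctrl, eyes
import cv2, numpy as np
from scipy.spatial.transform import Rotation as R
np.set_printoptions(precision=1,suppress=True)
def tool(s=None):
    s=s or ctrl.read_state(); T=np.eye(4)
    T[:3,:3]=R.from_euler('xyz',s['tool_rot']).as_matrix(); T[:3,3]=s['eef_pos']; return T
def cam(n,T=None):
    c=eyes.calibration(n); return c, (c['pose'] if n!='wrist' else T@c['tool_from_camera'])
def cast(n,px,z,T=None):
    c,P=cam(n,T); px=np.atleast_2d(px).astype(float)
    d=np.c_[(px[:,0]-c['cx'])/c['fx'],-(px[:,1]-c['cy'])/c['fy'],-np.ones(len(px))]@P[:3,:3].T
    o=P[:3,3]; return o+d*((z-o[2])/d[:,2])[:,None]
def proj(n,X,T=None):
    c,P=cam(n,T); q=(np.atleast_2d(X)-P[:3,3])@P[:3,:3]
    return np.c_[c['cx']+c['fx']*q[:,0]/-q[:,2],c['cy']-c['fy']*q[:,1]/-q[:,2]]
def snap(name,n='wrist'):
    T=tool(); i=eyes.get_image(n)[:,:,::-1].copy(); cv2.imwrite(f'pics/{name}.png',i); np.save(f'pics/{name}.npy',T); return i,T
def blobs(i,lo,hi,amin=60):
    m=cv2.inRange(cv2.cvtColor(i,cv2.COLOR_BGR2HSV),lo,hi)
    cs,_=cv2.findContours(m,cv2.RETR_EXTERNAL,cv2.CHAIN_APPROX_NONE)
    return [c[:,0] for c in cs if cv2.contourArea(c)>amin]
def goto(p,rpy=None,R1=None):
    """increment (cm,deg) in tool axes from the current pose"""
    T=tool(); R1=R1 if R1 is not None else R.from_euler('xyz',rpy).as_matrix()
    print('incr', T[:3,:3].T@(np.array(p)-T[:3,3])/10, np.degrees(R.from_matrix(T[:3,:3].T@R1).as_rotvec()))
E
python3 - <<'E'
from h import *
a=cv2.imread('pics/scene0.png');b=cv2.imread('pics/side0.png')
for n,i in(('scene',a),('side',b)):
    for c in blobs(i,(95,80,60),(125,255,255),30):
        m=c.mean(0); print(n,m,cv2.contourArea(c),cast(n,m,25)[0,:2])
print('mat',cast('scene',[(304,197),(355,206),(346,244),(294,233)],4))
print('tray',cast('scene',[(222,168),(279,170),(276,209),(215,204)],11))
print('rack',cast('scene',[(383,206),(411,208),(407,270),(375,265)],20))
print('mat side',cast('side',[(149,228),(193,200),(228,226),(187,253)],4))
print('tray side',cast('side',[(258,162),(302,179),(275,212),(228,193)],11))
E
```

```text
scene [191.3 268.8] 3279.5 [ 803.4 -145.7]
scene [252.3 192.7] 462.5 [540.6 -86.9]
scene [169.8 157.8] 181.5 [ 481.9 -346.5]
scene [109.   45.6] 93.5 [   4.5 -804.9]
side [250.6 182.4] 426.0 [532.4 -80.3]
side [323.  145.3] 136.0 [ 485.5 -345.4]
side [180.3 129.5] 992.0 [ 873.5 -149.8]
side [452.8 114.7] 4368.5 [ 261.4 -769.2]
mat [[497.7  40.7   4. ]
 [490.  173.5   4. ]
 [616.6 174.1   4. ]
 [620.6  46.2   4. ]]
tray [[ 464.6 -199.9   11. ]
 [ 426.8  -47.7   11. ]
 [ 564.6  -16.1   11. ]
 [ 593.9 -170.6   11. ]]
rack [[484.1 241.4  20. ]
 [470.4 309.4  20. ]
 [661.  319.5  20. ]
 [668.5 248.7  20. ]]
mat side [[617.3 172.7   4. ]
 [613.3  42.4   4. ]
 [484.9  55.1   4. ]
 [495.7 168.8   4. ]]
tray side [[ 588.6 -178.4   11. ]
 [ 451.1 -189.4   11. ]
 [ 427.4  -43.2   11. ]
 [ 559.5  -25.8   11. ]]
```

```bash
python3 - <<'E'
from h import *
goto([610,282,190],[np.pi,0,np.pi/2])
E
```

```text
incr [-43.5 -13.7   4.1] [-0.1  0.1 65.1]
```

>>> move_arm(
  increments=[
    [-43.5,-13.7,4,0,0,65],
    [-43.5,-13.7,4,0,0,65],
    [-43.5,-13.7,4,0,0,65],
    [-43.5,-13.7,4,0,0,65],
    [-43.5,-13.7,4,0,0,65],
    [-43.5,-13.7,4,0,0,65],
    [-43.5,-13.7,4,0,0,65],
    [-43.5,-13.7,4,0,0,65],
    [-43.5,-13.7,4,0,0,65],
    [-43.5,-13.7,4,0,0,65],
    [-43.5,-13.7,4,0,0,65],
    [-43.5,-13.7,4,0,0,65],
  ],
  grip=-0.3,
)

```text
clock: 1.3
eef_pos: [609.2, 283.6, 190.8]
tool_rot: [-3.14, -0.001, 1.574]
force: [-0.9, 1.3, -0.6]
width: 29.6
```

```bash
python3 - <<'E'
from h import *
i,T=snap('w1'); print(ctrl.read_state()['qpos'])
for c in blobs(i,(95,80,40),(125,255,255),30): print(c.mean(0),c.min(0),c.max(0),cast('wrist',c.mean(0),58,T))
# predicted blue tile top edge
print(proj('wrist',[[625,283,58],[625,298,58],[625,268,58]],T))
cv2.imwrite('pics/w1b.png',cv2.resize(i,None,fx=1.5,fy=1.5))
E
```

```text
[-0.7  0.7  0.3  1.5 -0.3  1.  -0.3]
[276.3 181.3] [275 158] [278 205] [[631.4 288.2  58. ]]
[[270.1 186. ]
 [270.4 172.1]
 [269.8 199.4]]
```

View pics/w1b.png

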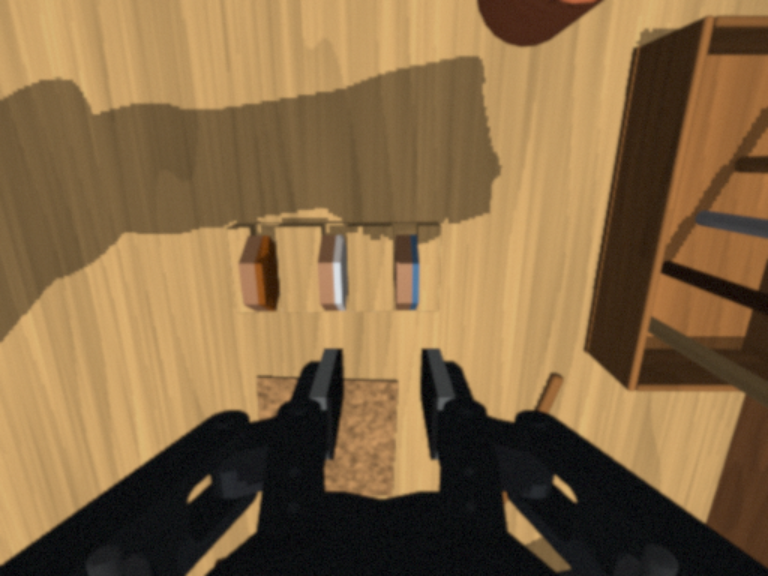

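Blue tile at (276,181), seen from above in the +x slot, with edges parallel to the tool. White and amber tiles to its left.

```bash
python3 - <<'E'
from h import *
T=np.load('pics/w1.npy')
print(cast('wrist',[(264,181),(279,181)],58,T)); print(cast('wrist',[(270,158),(270,205)],32,T))
print('rack z22',cast('wrist',[(160,207.5),(293,207.5)],22,T))
p=cast('wrist',[(270,158),(270,205)],32,T)[:,1].mean(); 
x=cast('wrist',[(264,181),(279,181)],58,T)[:,0].mean(); print(x,p)
goto([x,p,75],[np.pi,0,np.pi/2]); goto([x,p,32],[np.pi,0,np.pi/2])
E
```

```text
[[618.5 288.4  58. ]
 [634.2 288.5  58. ]]
[[625.8 308.2  32. ]
 [626.9 252.3  32. ]]
rack z22 [[492.7 245.   22. ]
 [655.7 245.5  22. ]]
626.3518515523426 280.2453336766904
incr [-0.4  1.8 11.6] [-0.1 -0.1  0.3]
incr [-0.4  1.8 15.9] [-0.1 -0.1  0.3]
```

>>> move_arm(
  increments=[
    [-0.4,1.8,4,0,0,0],
    [-0.4,1.8,8,0,0,0],
    [-0.4,1.8,11,0,0,0],
    [-0.4,1.8,13.5,0,0,0],
    [-0.4,1.8,15.8,0,0,0],
    [-0.4,1.8,15.8,0,0,0],
  ],
)

```text
clock: 1.95
eef_pos: [624.3, 279.8, 29.9]
tool_rot: [-3.134, 0.001, 1.576]
force: [0.3, 0.2, -0.8]
width: 29.7
```

>>> move_arm(
  increments=[
    [0,0,0,0,0,0],
    [0,0,0,0,0,0],
    [0,0,0,0,0,0],
    [0,0,0,0,0,0],
    [0,0,0,0,0,0],
  ],
  grip=-1,
)

```text
clock: 2.45
eef_pos: [628.8, 278.4, 34.0]
tool_rot: [3.141, -0.001, 1.572]
force: [-0.8, 0.5, -0.2]
width: 14.6
```

>>> move_arm(
  increments=[
    [0,0,-3,0,0,0],
    [0,0,-7,0,0,0],
    [0,0,-11,0,0,0],
    [0,0,-15,0,0,0],
    [0,0,-15,0,0,0],
  ],
)

```text
clock: 2.95
eef_pos: [633.2, 278.8, 190.6]
tool_rot: [3.129, -0.005, 1.572]
force: [0.9, -0.2, -0.7]
width: 14.8
```

>>> move_arm(
  increments=[
    [-5,-2,1,0,0,0],
    [-10,-4,2,-5,0,0],
    [-14,-5.5,3,-13,0,0],
    [-17,-6.8,4,-21,0,0],
    [-17.1,-6.8,5,-29,0,0],
    [-17.1,-6.8,6,-37,0,0],
    [-17.1,-6.8,7,-45,0,0],
    [-17.1,-6.8,7,-50,0,0],
    [-17.1,-6.8,7,-50,0,0],
    [-17.1,-6.8,7,-50,0,0],
  ],
)

```text
clock: 3.95
eef_pos: [599.7, 135.6, 205.4]
tool_rot: [2.642, 0.057, 1.537]
force: [-0.4, 0.3, -1.4]
width: 14.9
```

```bash
python3 - <<'E'
from h import *
s=ctrl.read_state();print(s['eef_pos'],s['tool_rot'],s['qpos'],s['width']);np.set_printoptions(precision=3);print(tool()[:3,:3],s['qpos'])
a,_=snap('s2','side');c=a[130:300,80:280];cv2.imwrite('pics/s2c.png',cv2.resize(c,None,fx=3,fy=3))
goto([562,108,32],[0,0,0])
E
```

```text
[599.7 135.6 205.4] [2.6 0.1 1.5] [-1.   0.6  0.8  2.1 -1.1  0.2  0.7] 14.917849355696355
[[ 0.034  0.878  0.477]
 [ 0.998 -0.003 -0.066]
 [-0.057  0.478 -0.876]] [-0.954  0.608  0.818  2.114 -1.099  0.233  0.681]
incr [ -2.312 -11.724  13.641] [-110.633 -109.037  -24.631]
```

View pics/s2c.png

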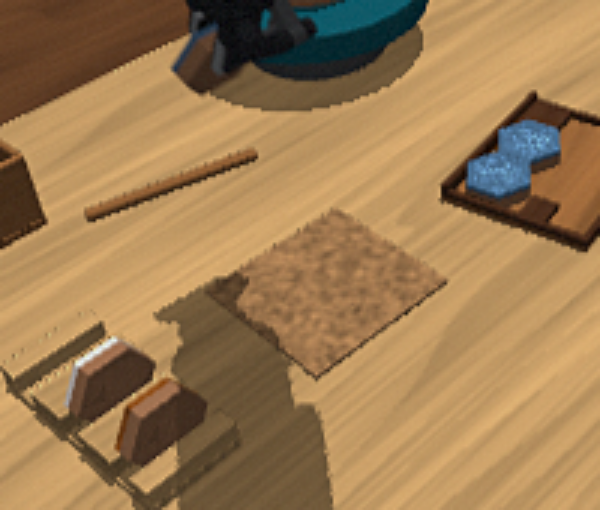

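Tile is held, with the blue glaze on the side away from the base. The arm ran into its q5/q6 limits on the outward tilt, so I'll fit the kinematics to pick a feasible tilt direction.

```bash
cat > kin.py <<'E'
import numpy as np, itertools
from scipy.spatial.transform import Rotation as R
from scipy.optimize import least_squares
lo=np.array([-3.06,-.37,-1.25,.18,-1.1,.23,-2.94]);hi=np.array([3.06,2.12,1.32,2.47,4.24,1.98,2.94])
def fk(q,p,s):
    h,L1,L2,L3,o1,o7=p
    A=R.from_euler('z',s[0]*q[0]+o1)*R.from_euler('y',q[1]); x=np.array([0,0,h])+A.apply([0,0,L1])
    A=A*R.from_euler('z',s[1]*q[2])*R.from_euler('y',q[3]); x=x+A.apply([0,0,L2])
    A=A*R.from_euler('z',s[2]*q[4])*R.from_euler('y',q[5])*R.from_euler('z',s[3]*q[6]+o7); x=x+A.apply([0,0,L3])
    return x,A
E
python3 - <<'E'
from h import *
from kin import *
s=ctrl.read_state()
D=[([-1.202,.6285,.038,1.5175,-.027,.996,-.02],[273.7,589.3,231],R.from_euler('xyz',[-3.14,0,2.707])),(s['qpos'],s['eef_pos'],R.from_matrix(tool()[:3,:3]))]
best=[]
for sg in itertools.product([1,-1],repeat=4):
  for o7 in(0,1.57,3.14,-1.57):
    def f(p):
        r=[]
        for q,x,A in D:
            X,B=fk(np.array(q),p,sg); r+=list((X-x)/10)+list((A.inv()*B).as_rotvec()*20)
        return r
    r=least_squares(f,[350,450,450,250,0,o7]); best.append((r.cost,sg,r.x,np.array(r.fun)))
best.sort(key=lambda b:b[0])
for b in best[:3]: print(b)
E
```

```text
(np.float64(0.11638046141226514), (-1, -1, -1, -1), array([341.4, 569.5, 374.7, 365.9,  -0. ,   1.5]), array([-0.1, -0. ,  0.1, -0. ,  0. ,  0.1,  0. ,  0. , -0.1,  0.1, -0.4,
       -0.1]))
(np.float64(0.11638046141226552), (-1, -1, -1, -1), array([341.4, 569.5, 374.7, 365.9,  -0. ,   1.5]), array([-0.1, -0. ,  0.1, -0. ,  0. ,  0.1,  0. ,  0. , -0.1,  0.1, -0.4,
       -0.1]))
(np.float64(0.1163804614122662), (-1, -1, -1, -1), array([341.4, 569.5, 374.7, 365.9,  -0. ,   1.5]), array([-0.1, -0. ,  0.1, -0. ,  0. ,  0.1,  0. ,  0. , -0.1,  0.1, -0.4,
       -0.1]))
```

```bash
cat >> kin.py <<'E'
P=[341.4,569.5,374.7,365.9,0,1.5708]; S=(-1,-1,-1,-1)
def rot(phi,th): # tool y at heading phi, tilted th toward phi
    return R.from_euler('z',phi)*R.from_euler('y',-th)*R.from_matrix(np.array([[0,1,0],[1,0,0],[0,0,-1]],float))
def ik(x,A,q0,w=.02):
    mid=(lo+hi)/2
    def f(q):
        X,B=fk(q,P,S); return np.r_[(X-x)/10,(A.inv()*B).as_rotvec()*20,w*(q-q0)]
    r=least_squares(f,np.clip(q0,lo+.03,hi-.03),bounds=(lo+.02,hi-.02)); return r.x,np.abs(r.fun[:6]).max()
E
python3 - <<'E'
from h import *
from kin import *
np.set_printoptions(precision=2,suppress=True)
q0=ctrl.read_state()['qpos']
for d in range(-180,180,30):
    ph=np.radians(d); u=np.array([np.cos(ph),np.sin(ph),0])
    q=np.array([-.4,.7,.1,1.5,-.1,1,0.]); errs=[]
    for th in(0,10,20,30,40,50,55):
        t=np.radians(th); q,e=ik(np.array([555,108,120-1.6*th])+u*6,rot(ph,t),q,.05); errs.append(e)
    m=np.minimum(q-lo,hi-q); print(d,np.array(errs),q,m.min())
E
```

```text
-180 [0. 0. 0. 0. 0. 0. 0.] [ 0.1   1.43 -0.73  0.86  0.4   1.93  2.66] 0.045360650316656814
-150 [0. 0. 0. 0. 0. 0. 0.] [-0.58  1.46  0.88  0.9  -0.44  1.91 -2.49] 0.07362126459459839
-120 [0. 0. 0. 0. 0. 0. 0.] [-0.85  1.44  0.98  1.16 -0.3   1.55 -2.15] 0.34241825646084356
-90 [0. 0. 0. 0. 0. 0. 0.] [-1.13  1.43  1.07  1.54 -0.28  1.04 -1.83] 0.2507755886495886
-60 [0. 0. 0. 0. 0. 0. 0.] [-1.33  1.44  1.1   1.95 -0.47  0.4  -1.39] 0.17266143054415198
-30 [0.   0.   0.05 1.95 3.78 5.05 5.24] [-1.42  1.51  1.16  2.07 -1.08  0.25 -0.54] 0.020000000000000046
0 [ 0.    0.    1.66  4.91  7.75  8.86 10.74] [-1.28  1.25  1.07  2.05 -1.08  0.25  0.04] 0.020000000000000046
30 [ 0.    0.    1.32  4.07  5.97  8.51 10.36] [ 0.83  1.18 -0.75  2.06 -1.08  0.25  2.32] 0.020000000000000046
60 [0.   0.   0.   1.12 2.48 3.18 3.18] [ 0.86  1.27 -0.79  2.07 -1.08  0.25  2.71] 0.020000000000022528
90 [0. 0. 0. 0. 0. 0. 0.] [ 0.87  1.38 -1.01  1.84  0.18  0.56  1.73] 0.24311405402238173
120 [0. 0. 0. 0. 0. 0. 0.] [ 0.62  1.36 -0.9   1.43  0.12  1.16  2.05] 0.3544580358350634
150 [0. 0. 0. 0. 0. 0. 0.] [ 0.35  1.4  -0.81  1.08  0.21  1.64  2.33] 0.34154020877944924
```

```bash
cat >> h.py <<'E'
import kin
def go(p,phi,th): goto(p,R1=kin.rot(np.radians(phi),np.radians(th)).as_matrix())
E
python3 - <<'E'
from h import *
go([556,114,140],-100,0)
E
```

```text
incr [-2.3 -7.1  3.9] [ 24.  -22.3  96.8]
```

>>> move_arm(
  increments=[
    [-2.3,-7.1,3.9,24,-22.3,96.8],
    [-2.3,-7.1,3.9,24,-22.3,96.8],
    [-2.3,-7.1,3.9,24,-22.3,96.8],
    [-2.3,-7.1,3.9,24,-22.3,96.8],
    [-2.3,-7.1,3.9,24,-22.3,96.8],
    [-2.3,-7.1,3.9,24,-22.3,96.8],
    [-2.3,-7.1,3.9,24,-22.3,96.8],
    [-2.3,-7.1,3.9,24,-22.3,96.8],
    [-2.3,-7.1,3.9,24,-22.3,96.8],
    [-2.3,-7.1,3.9,24,-22.3,96.8],
    [-2.3,-7.1,3.9,24,-22.3,96.8],
    [-2.3,-7.1,3.9,24,-22.3,96.8],
    [-2.3,-7.1,3.9,24,-22.3,96.8],
    [-2.3,-7.1,3.9,24,-22.3,96.8],
    [-2.3,-7.1,3.9,24,-22.3,96.8],
    [-2.3,-7.1,3.9,24,-22.3,96.8],
  ],
)

```text
clock: 5.6
eef_pos: [554.6, 111.1, 137.7]
tool_rot: [3.141, 0.004, -0.176]
force: [0.2, -0.4, -1.3]
width: 14.7
```

```bash
python3 - <<'E'
from h import *
go([556,114,140],-100,0);go([556,114,100],-100,50)
np.set_printoptions(precision=3);s=ctrl.read_state();print(s['qpos'],s['width'])
E
```

```text
incr [ 0.1 -0.3 -0.2] [ 0.   0.2 -0.1]
incr [ 0.1 -0.3  3.8] [-50.    0.2   0. ]
[-0.88   0.978  1.192  1.861 -1.042  1.103 -1.013] 14.671580414676093
```

>>> move_arm(
  increments=[
    [0,0,0.5,-8,0,0],
    [0,0,1,-16,0,0],
    [0,0,2,-24,0,0],
    [0,0,3,-32,0,0],
    [0,0,3.8,-40,0,0],
    [0,0,3.8,-48,0,0],
    [0,0,3.8,-50,0,0],
    [0,0,3.8,-50,0,0],
    [0,0,3.8,-50,0,0],
  ],
)

```text
clock: 6.5
eef_pos: [554.7, 109.4, 101.3]
tool_rot: [2.27, 0.002, -0.18]
force: [-0.1, -0.6, -0.5]
width: 14.7
```

```bash
python3 - <<'E'
from h import *
go([556,114,100],-100,50);go([556,114,40],-100,50);go([556,114,29],-100,50)
np.set_printoptions(precision=3);s=ctrl.read_state();print(s['qpos'],s['width'],s['eef_pos'])
E
```

```text
incr [ 0.  -0.4 -0.3] [-0.1  0.3 -0.1]
incr [ 0.1 -5.   3.6] [-0.1  0.3 -0.1]
incr [ 0.1 -5.8  4.3] [-0.1  0.3 -0.1]
[-1.122  1.435  1.289  1.488 -0.5    1.293 -1.686] 14.73823419321615 [554.695 109.433 101.336]
```

>>> move_arm(
  increments=[
    [0,-1,1.8,0,0,0],
    [0,-2.5,3.2,0,0,0],
    [0,-4,4.3,0,0,0],
    [0,-4.6,4.8,0,0,0],
    [0,-4.6,4.8,0,0,0],
  ],
)

```text
clock: 7.0
eef_pos: [552.5, 103.2, 31.9]
tool_rot: [2.267, 0.006, -0.178]
force: [0.3, 0.3, 0.2]
width: 14.7
```

>>> move_arm(
  increments=[
    [0,-0.2,0.15,0,0,0],
    [0,-0.38,0.32,0,0,0],
    [0,-0.38,0.32,0,0,0],
  ],
)

```text
clock: 7.3
eef_pos: [553.3, 103.7, 29.0]
tool_rot: [2.269, 0.003, -0.178]
force: [0.2, 1.0, -0.2]
width: 15.0
```

>>> move_arm(
  increments=[
    [0,-0.15,0.13,0,0,0],
    [0,-0.3,0.26,0,0,0],
    [0,-0.3,0.26,0,0,0],
  ],
)

```text
clock: 7.6
eef_pos: [553.6, 103.6, 27.6]
tool_rot: [2.266, 0.002, -0.177]
force: [-1.8, 3.9, 7.7]
width: 14.6
```

```bash
python3 - <<'E'
from h import *
s=ctrl.read_state();print(s['eef_pos'],s['force'])
a,T=snap('s3','side');w,T=snap('w3')
c=cv2.resize(a[150:300,100:300],None,fx=2.8,fy=2.8);cv2.imwrite('pics/s3c.png',np.hstack([cv2.resize(c,(560,420)),cv2.resize(w,(240,180)) if 0 else cv2.resize(w[100:384,60:450],(240,180))]) if 0 else c)
E
```

```text
[553.6 103.6  27.6] [-1.8  3.9  7.7]
```

View pics/s3c.png

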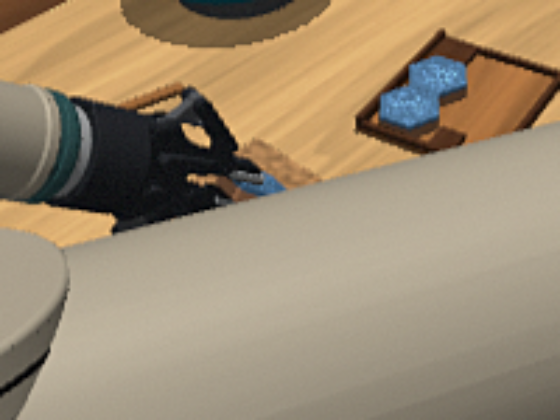

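Mat contact at 7.7 N, tile leaning glaze-up in the fingers. Releasing and withdrawing along the tool.

>>> move_arm(
  increments=[
    [0,0,0,0,0,0],
    [0,0,0,0,0,0],
    [0,0,0,0,0,0],
    [0,0,-1,0,0,0],
    [0,0,-2,0,0,0],
    [0,0,-3.5,0,0,0],
    [0,0,-5,0,0,0],
    [0,0,-8,0,0,0],
    [0,0,-12,0,0,0],
    [0,0,-15,0,0,0],
    [0,0,-15,0,0,0],
  ],
  grip=-0.44,
)

```text
clock: 8.8
eef_pos: [576.5, 221.1, 125.2]
tool_rot: [2.273, -0.002, -0.17]
force: [0.4, 0.0, 0.0]
width: 23.2
```

```bash
python3 - <<'E'
from h import *
s=ctrl.read_state();print(s['eef_pos'],s['force'],s['width'])
w,T=snap('w4');b,_=snap('s4','scene')
for n,i in(('wrist',w),('scene',b)):
    for c in blobs(i,(95,80,40),(125,255,255),100): print(n,c.mean(0),cv2.contourArea(c),cast(n,c.mean(0),20,T)[0])
go([560,100,170],-90,0);go([560,100,170],90,0)
cv2.imwrite('pics/s4c.png',cv2.resize(np.hstack([w,b]),(800,300)))
E
```

```text
[576.5 221.1 125.2] [0.4 0.  0. ] 23.175540161825328
wrist [426.7 196.9] 4238.5 [  -99.9 -1323.8    20. ]
wrist [242.8 182.6] 1215.5 [555.8 118.4  20. ]
wrist [379.5 139.8] 108.5 [ 478.8 -363.9   20. ]
wrist [326.  148.7] 767.0 [537.1 -82.9  20. ]
wrist [378.6   5.3] 143.5 [ 746.9 -292.1   20. ]
scene [190.8 271.8] 7235.0 [ 808.1 -145.6   20. ]
scene [328.  215.7] 270.0 [555.7 115.5  20. ]
scene [252.5 192.9] 480.0 [537.  -87.7  20. ]
scene [169.8 158. ] 189.5 [ 477.9 -349.2   20. ]
scene [121.2  68.1] 4644.0 [ 115.3 -697.    20. ]
scene [281.5  21.1] 495.0 [-350.5 -260.9   20. ]
incr [ 0.7 11.3  5.9] [49.8  4.6 -9.4]
incr [ 0.7 11.3  5.9] [  6.6 -72.1 154.8]
```

View pics/s4c.png

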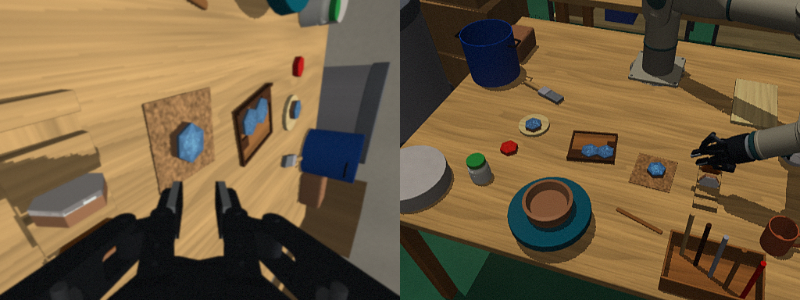

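Wrist view: rack tile flat, glaze up, on the mat at (242,182). The scene view agrees (328,216), giving world ~(556,117). Now above it to regrasp by the edges.

```bash
python3 - <<'E'
from h import *
go([556,117,120],-100,0)
E
```

```text
incr [-0.   6.4  7.9] [50.   0.2 -0.1]
```

>>> move_arm(
  increments=[
    [0,1,1,8,0,0],
    [0,2,3,16,0,0],
    [0,4,6,24,0,0],
    [0,6.4,7.9,32,0,0],
    [0,6.4,7.9,40,0,0],
    [0,6.4,7.9,48,0,0],
    [0,6.4,7.9,50,0,0],
    [0,6.4,7.9,50,0,0],
    [0,6.4,7.9,50,0,0],
  ],
  grip=0.6,
)

```text
clock: 9.8
eef_pos: [555.0, 116.5, 118.9]
tool_rot: [3.14, 0.006, -0.179]
force: [-0.3, 0.8, -1.0]
width: 68.5
```

```bash
cat >> h.py <<'E'
def hexes(i,T,z,lo=(95,80,40),amin=800):
    """contours of glazed top faces -> centre, flat-normal angle mod 60 (deg)"""
    out=[]
    for c in blobs(i,lo,(125,255,255),amin):
        X=cast('wrist',c,z,T)[:,:2]; hull=cv2.convexHull((X*100).astype(np.int32).reshape(-1,1,2))
        m=cv2.moments(hull); cen=np.array([m['m10'],m['m01']])/m['m00']/100
        h=hull[:,0]/100-cen; A=np.radians(np.arange(0,60,.5))
        w=[sum(np.ptp(h@[np.cos(a+k),np.sin(a+k)]) for k in(0,np.pi/3,2*np.pi/3)) for a in A]
        k=np.argmin(w); out.append((cen,np.degrees(A[k]),w[k]/3,m['m00']/1e4)); print('hex',cen,'normal',np.degrees(A[k]),'flats',w[k]/3,'area',m['m00']/1e4)
    return out
E
python3 - <<'E'
from h import *
s=ctrl.read_state();print(s['eef_pos'],s['tool_rot'],s['qpos'],s['width'])
w,T=snap('w5');hexes(w,T,19.5)
E
```

```text
[555.  116.5 118.9] [ 3.1  0.  -0.2] [-0.8  0.9  1.   1.9 -0.9  0.9 -1.1] 68.50296970682595
hex [554.6 114.8] normal 21.0 flats 51.69118840020352 area 2276.0573
hex [534.8 -78.8] normal 36.0 flats 80.06540347561551 area 4447.2554
```

View pics/w5.png

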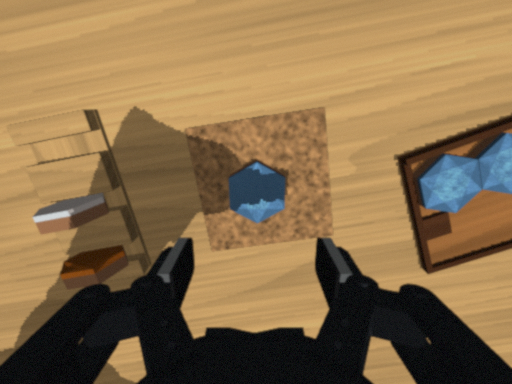

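Tile at (258,190) on the mat, clear of the fingers. Its measured flats of 51.7 mm and normal of 21° (≡ −99°) match the jaws. Descend and grip.

>>> move_arm(
  increments=[
    [0,0.15,4,0,0,0],
    [0,0.15,7.5,0,0,0],
    [0,0.15,10,0,0,0],
    [0,0.15,10.9,0,0,0],
    [0,0.15,10.9,0,0,0],
  ],
)

```text
clock: 10.35
eef_pos: [554.2, 115.7, 9.0]
tool_rot: [3.14, 0.006, -0.176]
force: [0.5, -0.7, 0.7]
width: 68.3
```

>>> move_arm(
  increments=[
    [0,0,0,0,0,0],
    [0,0,0,0,0,0],
    [0,0,0,0,0,0],
    [0,0,0,0,0,0],
  ],
  grip=-0.5,
)

```text
clock: 10.75
eef_pos: [556.3, 115.1, 11.9]
tool_rot: [-3.141, 0.001, -0.178]
force: [-0.7, -0.3, 7.3]
width: 49.3
```

>>> move_arm(
  increments=[
    [0,0,-2,0,0,0],
    [0,0,-6,0,0,0],
    [0,0,-10,0,0,0],
    [0,0,-10,0,0,0],
  ],
)

```text
clock: 11.15
eef_pos: [559.0, 114.5, 115.6]
tool_rot: [-3.14, -0.005, -0.178]
force: [-0.4, 0.4, -0.5]
width: 49.8
```

```bash
python3 - <<'E'
from h import *
s=ctrl.read_state();print(s['eef_pos'],s['width'])
go([500,-70,110],-77,0)
E
```

```text
[559.  114.5 115.6] 49.76104163500452
incr [-2.5 19.2  0.5] [ -0.1  -0.3 -23.2]
```

```bash
python3 - <<'E'
from h import *
go([445,-85,130],-77,0)
E
```

```text
incr [-7.7 21.7 -1.5] [ -0.1  -0.3 -23.2]
```

>>> move_arm(
  increments=[
    [-2,4.5,-1.5,0,0,0],
    [-4,9,-1.5,0,0,-8],
    [-6,13.5,-1.5,0,0,-16],
    [-7.5,18,-1.5,0,0,-23],
    [-7.7,21.7,-1.5,0,0,-23.2],
    [-7.7,21.7,-1.5,0,0,-23.2],
    [-7.7,21.7,-1.5,0,0,-23.2],
    [-7.7,21.7,-1.5,0,0,-23.2],
  ],
)

```text
clock: 11.95
eef_pos: [441.6, -83.8, 125.6]
tool_rot: [-3.14, 0.004, 0.228]
force: [-0.8, -0.1, -1.3]
width: 49.7
```

```bash
python3 - <<'E'
from h import *
s=ctrl.read_state();print(s['eef_pos'],s['tool_rot'],s['qpos'],s['width'])
w,T=snap('w6');hexes(w,T,21)
cv2.imwrite('pics/w6b.png',cv2.resize(w,None,fx=1.5,fy=1.5,interpolation=cv2.INTER_CUBIC))
E
```

```text
[441.6 -83.8 125.6] [-3.1  0.   0.2] [-0.4  0.7  0.8  2.2 -0.8  0.6 -0.4] 49.701693133666275
hex [377.8 -97.5] normal 43.0 flats 96.64723183891078 area 7956.54635
hex [536.7 -88.2] normal 41.0 flats 86.9465782005952 area 5359.80125
```

View pics/w6b.png

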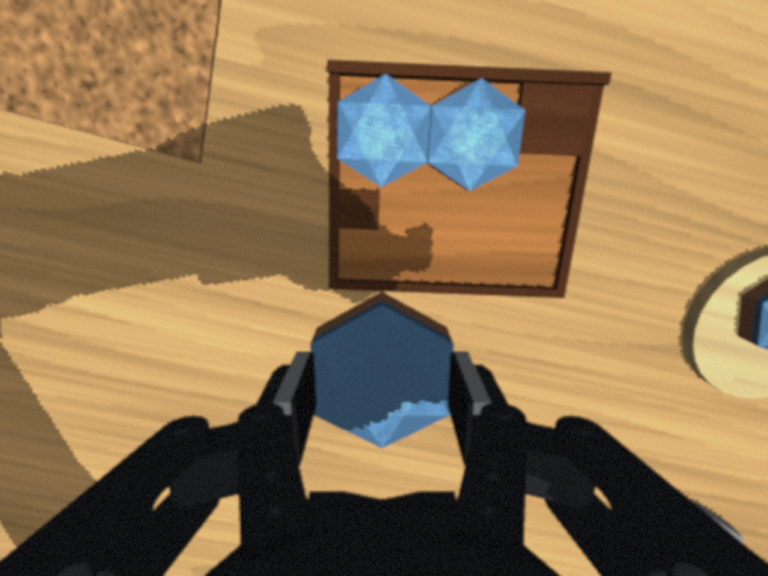

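Wrist view at 1.5×: back-row tiles centred near (383,131) and (476,134), and the notch and both spacers are visible. The held tile's glaze corners are at (313,345), (313,410), (380,447), (453,408), (450,345), (382,303).

```bash
python3 - <<'E'
from h import *
T=np.load('pics/w6.npy'); f=lambda p,z:cast('wrist',np.array(p)/1.5,z,T)[:,:2]
L=f([(386,73),(337,100),(338,160),(380,187),(428,162),(430,105)],21)
Rt=f([(483,78),(524,107),(520,167),(470,190),(428,162),(430,105)],21)
H=f([(313,345),(313,410),(380,447),(453,408),(450,345),(382,303)],T[2,3]+10)
for n,c in(('L',L),('R',Rt),('H',H)): 
    m=c.mean(0); print(n,m,'radii',np.linalg.norm(c-m,axis=1), 'ang',np.degrees(np.arctan2(*(c-m).T[::-1]))%60)
d=Rt.mean(0)-L.mean(0);print('LR',np.linalg.norm(d),'heading',np.degrees(np.arctan2(d[1],d[0])))
tr=f([(329,288),(565,296)],11);print('tray near outer corners',tr,np.degrees(np.arctan2(*(tr[1]-tr[0])[::-1])))
tf=f([(334,72),(609,76)],17);print('far',tf,np.degrees(np.arctan2(*(tf[1]-tf[0])[::-1])))
print('held rel TCP in tool',(T[:3,:3].T@np.r_[H.mean(0)-T[:2,3],0]))
u=d/np.linalg.norm(d); v=np.array([-u[1],u[0]]); # v: +x-ish
if v[0]<0:v=-v
M=(L.mean(0)+Rt.mean(0))/2; gm=M-45.03*v; ge=gm+52*u
print('gm',gm,'ge',ge,'u',u,'v',v)
E
```

```text
L [531.4 -62.8] radii [30.3 30.7 30.1 30.2 30.6 29.7] ang [10.2  9.9 12.9  9.6 11.3 11.6]
R [ 541.4 -114.6] radii [29.8 29.9 31.8 30.  30.2 31.2] ang [ 9.5 13.4 10.9 10.6 11.  11.8]
H [441.8 -82.9] radii [28.1 29.3 30.3 29.7 27.9 29.4] ang [14.4 10.5 11.7 18.  12.  12.9]
LR 52.76783091794846 heading -79.05816523347272
tray near outer corners [[ 430.   -49.6]
 [ 460.1 -203.9]] -78.94765280889575
far [[ 555.9  -29.1]
 [ 588.3 -178.2]] -77.71506838755754
held rel TCP in tool [ 0.4 -0.8  0. ]
gm [492.2 -97.2] ge [ 502.  -148.3] u [ 0.2 -1. ] v [1.  0.2]
```

```bash
python3 - <<'E'
from h import *
print(ctrl.read_state()['eef_pos'])
go([488.5,-97.5,50],-79,0)
E
```

```text
[441.7 -83.5 125.5]
incr [4.3 2.4 7.5] [-0.1  0.2  2.1]
```

>>> move_arm(
  increments=[
    [2,1.2,2,0,0,1],
    [4.3,2.4,4.5,0,0,2.1],
    [4.3,2.4,7,0,0,2.1],
    [4.3,2.4,7.5,0,0,2.1],
    [4.3,2.4,7.5,0,0,2.1],
    [4.3,2.4,7.5,0,0,2.1],
  ],
)

```text
clock: 12.6
eef_pos: [488.4, -98.2, 51.4]
tool_rot: [-3.141, 0.003, 0.191]
force: [0.3, 0.4, 0.4]
width: 49.6
```

```bash
python3 - <<'E'
from h import *
print(ctrl.read_state()['eef_pos'],ctrl.read_state()['tool_rot'])
go([488.5,-97.5,13],-79,0)
w,T=snap('w7')
cv2.imwrite('pics/w7b.png',cv2.resize(w,None,fx=1.5,fy=1.5,interpolation=cv2.INTER_CUBIC))
E
```

```text
[488.4 -98.2  51.4] [-3.1  0.   0.2]
incr [ 0.  -0.1  3.8] [-0.   0.2 -0.1]
```

View pics/w7b.png

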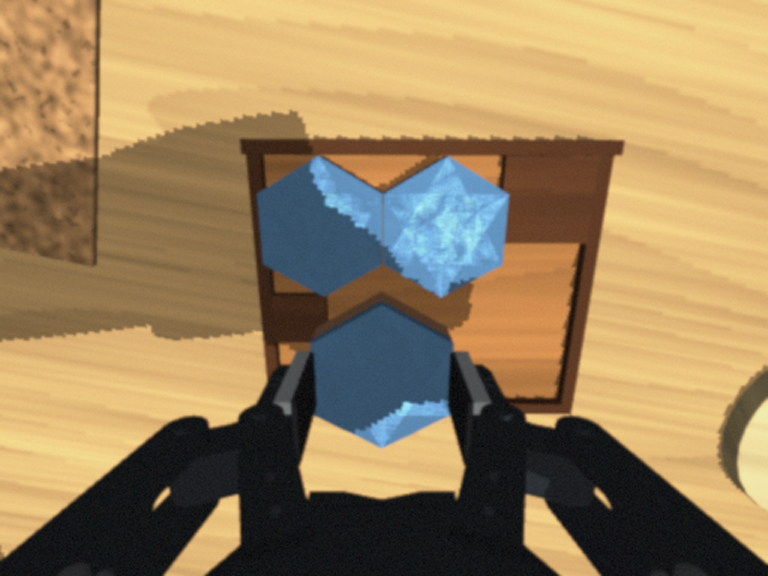

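Notch at (383,266) and held apex at (382,300): laterally aligned, yaw parallel. Lowering a few mm short of the notch.

>>> move_arm(
  increments=[
    [0,0,1.5,0,0,0],
    [0,0,2.8,0,0,0],
    [0,0,3.4,0,0,0],
    [0,0,3.6,0,0,0],
    [0,0,3.6,0,0,0],
  ],
)

```text
clock: 13.15
eef_pos: [488.5, -98.7, 15.2]
tool_rot: [-3.141, 0.003, 0.19]
force: [0.4, -0.4, 0.1]
width: 49.8
```

>>> move_arm(
  increments=[
    [0,0,0.1,0,0,0],
    [0,0,0.2,0,0,0],
    [0,0,0.2,0,0,0],
  ],
)

```text
clock: 13.45
eef_pos: [488.6, -98.7, 13.0]
tool_rot: [-3.141, 0.003, 0.19]
force: [0.5, -0.4, 0.8]
width: 49.7
```

>>> move_arm(
  increments=[
    [0,0,0.1,0,0,0],
    [0,0,0.1,0,0,0],
  ],
)

```text
clock: 13.65
eef_pos: [488.6, -98.7, 12.9]
tool_rot: [-3.14, 0.002, 0.19]
force: [-2.0, 1.2, 11.8]
width: 49.5
```

>>> move_arm(
  increments=[
    [0,0,0.1,0,0,0],
    [0,0,0.1,0,0,0],
  ],
)

```text
clock: 13.85
eef_pos: [488.6, -98.7, 12.8]
tool_rot: [-3.14, 0.001, 0.19]
force: [-4.5, 1.9, 22.2]
width: 49.7
```

>>> move_arm(
  increments=[
    [0,0,-0.17,0,0,0],
    [0.15,0,-0.17,0,0,0],
    [0.3,0,-0.17,0,0,0],
    [0.35,0,-0.17,0,0,0],
    [0.35,0,-0.17,0,0,0],
  ],
)

```text
clock: 14.35
eef_pos: [489.6, -98.5, 12.9]
tool_rot: [-3.14, 0.006, 0.189]
force: [-6.5, -0.4, 13.0]
width: 49.8
```

>>> move_arm(
  increments=[
    [0.1,0,0,0,0,0],
    [0.1,0,0,0,0,0],
  ],
)

```text
clock: 14.55
eef_pos: [490.3, -98.4, 12.8]
tool_rot: [-3.14, 0.007, 0.189]
force: [-7.1, 0.0, 13.4]
width: 49.7
```

>>> move_arm(
  increments=[
    [0,0,-0.08,0,0,0],
    [0.1,0,-0.08,0,0,0],
    [0.1,0,-0.08,0,0,0],
  ],
)

```text
clock: 14.85
eef_pos: [493.9, -97.5, 12.9]
tool_rot: [-3.141, 0.004, 0.191]
force: [-0.4, -0.7, 1.2]
width: 49.4
```

>>> move_arm(
  increments=[
    [0.1,0,0,0,0,0],
    [0.1,0,0,0,0,0],
  ],
)

```text
clock: 15.05
eef_pos: [494.1, -97.4, 13.0]
tool_rot: [-3.14, 0.005, 0.19]
force: [-1.7, -0.7, 2.2]
width: 49.6
```

>>> move_arm(
  increments=[
    [0.1,0,0,0,0,0],
    [0.1,0,0,0,0,0],
  ],
)

```text
clock: 15.25
eef_pos: [494.3, -97.3, 13.0]
tool_rot: [-3.14, 0.006, 0.19]
force: [-5.2, -1.2, 2.2]
width: 49.6
```

>>> move_arm(
  increments=[
    [0.1,0,0,0,0,0],
    [0.1,0,0,0,0,0],
  ],
)

```text
clock: 15.45
eef_pos: [494.3, -97.3, 12.9]
tool_rot: [-3.14, 0.007, 0.189]
force: [-6.4, -1.4, 3.2]
width: 49.5
```

>>> move_arm(
  increments=[
    [0,0,0,0,0,0],
    [0,0,0,0,0,0],
    [0,0,0,0,0,0],
    [-0.2,0,-1,0,0,0],
    [-0.2,0,-4,0,0,0],
    [-0.2,0,-8,0,0,0],
    [-0.2,0,-12,0,0,0],
    [-0.2,0,-12,0,0,0],
  ],
  grip=0.45,
)

```text
clock: 16.25
eef_pos: [498.0, -98.8, 138.1]
tool_rot: [3.139, -0.005, 0.19]
force: [0.4, 0.4, -0.6]
width: 62.3
```

```bash
python3 - <<'E'
from h import *
s=ctrl.read_state();print(s['eef_pos'],s['width'],s['qpos'])
w,T=snap('w8')
cv2.imwrite('pics/w8b.png',cv2.resize(w,None,fx=1.5,fy=1.5,interpolation=cv2.INTER_CUBIC))
for ph in(-79,-49,-109,-139): go([480,-348,150],ph,0)
E
```

```text
[498.  -98.8 138.1] 62.34335297692799 [-0.4  0.7  0.8  2.  -0.8  0.7 -0.5]
incr [-6.4 24.2 -1.4] [ 0.  -0.1 -0.1]
incr [-6.4 24.2 -1.4] [  0.1  -0.1 -30.1]
incr [-6.4 24.2 -1.4] [ 0.  -0.1 29.9]
incr [-6.4 24.2 -1.4] [-0.  -0.1 59.9]
```

View pics/w8b.png

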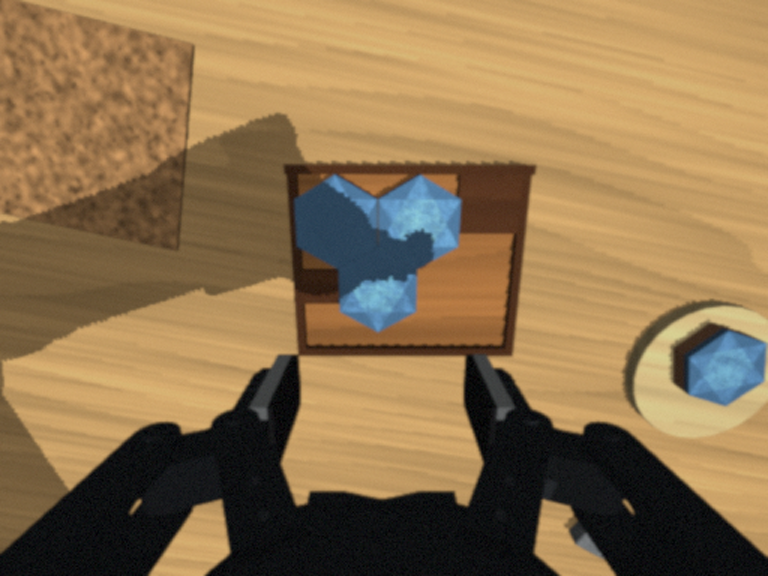

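Middle tile sits snugly in the notch: centre ≈(378,293) at 1.5×, below the L/R junction at x=378. Board tile visible at (725,367). Moving above the board with the jaws on heading −19°.

```bash
python3 - <<'E'
from h import *
T=np.load('pics/w8.npy'); w=cv2.imread('pics/w8.png'); hexes(w,T,28,amin=300)
f=lambda p,z:cast('wrist',np.array(p)/1.5,z,T)[:,:2]
j=f([(378,203),(378,331)],21);print(j,np.linalg.norm(j[0]-j[1]),'expect',75.+30)
go([482,-347,120],-19,0)
E
```

```text
hex [ 484.7 -343.2] normal 53.0 flats 52.791711502968504 area 2376.83365
hex [523.6 -90.2] normal 11.0 flats 100.7123377101778 area 7529.14915
[[ 549.   -86.2]
 [ 463.6 -102.4]] 86.94340891619902 expect 105.0
incr [-6.2 24.2  1.6] [  0.1  -0.1 -60.1]
```

>>> move_arm(
  increments=[
    [-1.5,4,1,0,0,-8],
    [-3,8,2,0,0,-16],
    [-4,12,2,0,0,-24],
    [-5,16,2,0,0,-32],
    [-6,20,2,0,0,-40],
    [-6,24,2,0,0,-48],
    [-6,24,2,0,0,-56],
    [-6,24,2,0,0,-64],
    [-6,24,2,0,0,-72],
    [-6,24,2,0,0,-72],
    [-6,24,2,0,0,-72],
  ],
  grip=0.6,
)

```text
clock: 17.4
eef_pos: [481.1, -344.1, 112.7]
tool_rot: [-3.137, -0.001, 1.443]
force: [-0.8, 0.5, -0.4]
width: 68.7
```

```bash
python3 - <<'E'
from h import *
s=ctrl.read_state();print(s['eef_pos'],s['tool_rot'],s['width'],s['qpos'])
w,T=snap('w9'); r=hexes(w,T,28)
c=min(r,key=lambda r:abs(r[2]-52)); ph=(c[1]+19+30)%60-30-19
print('phi',ph); go([*c[0],60],ph,0)
E
```

```text
[ 481.1 -344.1  112.7] [-3.1 -0.   1.4] 68.73375728473111 [ 0.3  0.7  0.4  1.8 -0.4  0.7  0.8]
hex [ 484.1 -345. ] normal 52.50000000000001 flats 51.35217953486569 area 2242.1527
phi -7.5
incr [-0.1  0.3  5.3] [-0.3 -0.   0.2]
```

>>> move_arm(
  increments=[
    [-0.1,0.3,4,0,0,0],
    [-0.1,0.3,7,0,0,0],
    [-0.1,0.3,9,0,0,0],
    [-0.1,0.3,9.4,0,0,0],
    [-0.1,0.3,9.4,0,0,0],
  ],
)

```text
clock: 17.95
eef_pos: [483.7, -345.5, 18.7]
tool_rot: [-3.137, -0.0, 1.446]
force: [0.8, 0.3, -0.6]
width: 68.5
```

>>> move_arm(
  increments=[
    [0,0,0,0,0,0],
    [0,0,0,0,0,0],
    [0,0,0,0,0,0],
    [0,0,0,0,0,0],
  ],
  grip=-0.5,
)

```text
clock: 18.35
eef_pos: [484.9, -346.6, 20.9]
tool_rot: [-3.14, 0.002, 1.447]
force: [0.1, 1.9, 6.4]
width: 49.4
```

>>> move_arm(
  increments=[
    [0,0,-2,0,0,0],
    [0,0,-6,0,0,0],
    [0,0,-8,0,0,0],
    [0,0,-8,0,0,0],
    [0,0,-8,0,0,0],
  ],
)

```text
clock: 18.85
eef_pos: [484.6, -345.6, 99.6]
tool_rot: [-3.139, 0.0, 1.447]
force: [-0.2, -0.4, -0.7]
width: 49.2
```

```bash
python3 - <<'E'
from h import *
s=ctrl.read_state();print(s['eef_pos'],s['tool_rot'],s['width'])
v=np.array([np.cos(np.radians(11)),np.sin(np.radians(11))]);u=np.array([v[1],-v[0]])
gm=np.array([493.8,-97.3]); ge=gm+52*u; print('ge',ge)
t=np.array([np.cos(np.radians(71)),np.sin(np.radians(71))]) # tool x = push direction
p=ge-4*t; print(p); go([*(ge-25*t),95],-19,0)
E
```

```text
[ 484.6 -345.6   99.6] [-3.1  0.   1.4] 49.16755478762213
ge [ 503.7 -148.3]
[ 502.4 -152.1]
incr [17.4 -1.   0.5] [-0.1  0.  11.9]
```

Gripped. Move to a standoff beside gap_end and look from there.

>>> move_arm(
  increments=[
    [4,0,0.3,0,0,4],
    [8,-0.3,0.5,0,0,8],
    [12,-0.6,0.5,0,0,11.9],
    [16,-1,0.5,0,0,11.9],
    [17.4,-1,0.5,0,0,11.9],
    [17.4,-1,0.5,0,0,11.9],
    [17.4,-1,0.5,0,0,11.9],
  ],
)

```text
clock: 19.55
eef_pos: [495.7, -173.1, 93.8]
tool_rot: [-3.138, 0.002, 1.239]
force: [0.5, -1.1, -0.7]
width: 49.6
```

```bash
python3 - <<'E'
from h import *
s=ctrl.read_state();print(s['eef_pos'],s['tool_rot'],s['width'])
w,T=snap('w10');cv2.imwrite('pics/w10b.png',cv2.resize(w,None,fx=1.5,fy=1.5,interpolation=cv2.INTER_CUBIC))
E
```

```text
[ 495.7 -173.1   93.8] [-3.1  0.   1.2] 49.56801397289842
```

View pics/w10b.png

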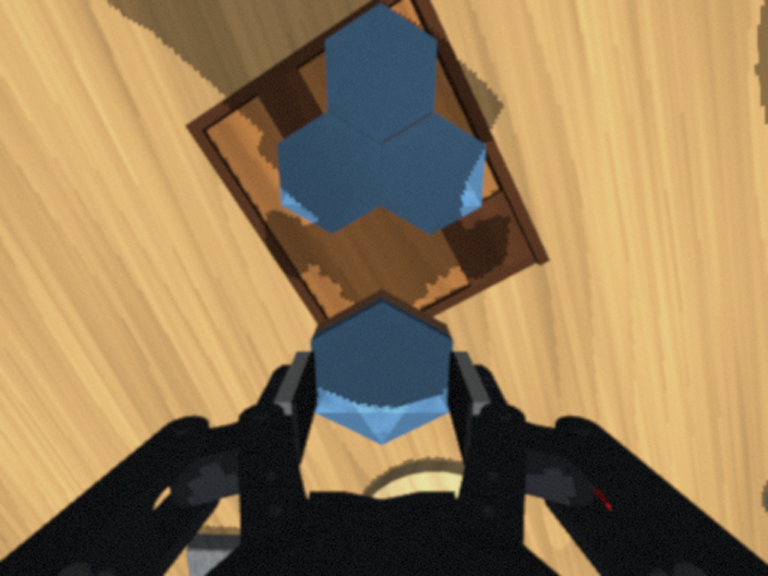

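Notch apex at (381,206) and held-tile apex at (382,300), so they are aligned. There is only a hairline gap between the back tiles. Computing the gap_end target from the notch.

```bash
python3 - <<'E'
from h import *
T=np.load('pics/w10.npy'); f=lambda p,z:cast('wrist',np.array(p)/1.5,z,T)[:,:2]
t=T[:2,0]
c=f([(331,172),(432,172),(381,206)],21); d=c[1]-c[0]; print(c,np.linalg.norm(d),np.degrees(np.arctan2(d[1],d[0])))
H=f([(313,345),(450,345),(316,410),(448,410),(382,443),(382,303)],T[2,3]+9); H=H.mean(0);print('held off tool',T[:2,:2].T@(H-T[:2,3]))
ge=c[2]-30*t; print('ge',ge,'ge2',c[:2].mean(0)-45*t); p=ge-4*t-(H-T[:2,3]); go([*p,50],-19,0); go([*p,16],-19,0)
E
```

```text
[[ 493.9  -95.8]
 [ 542.5 -112.6]
 [ 512.4 -120.3]] 51.45611620168447 -19.055432637611077
held off tool [ 1.  -0.8]
ge [ 502.6 -148.6] ge2 [ 503.5 -146.8]
incr [ 2.1 -0.1  4.4] [-0.2  0.2 -0.1]
incr [ 2.1 -0.1  7.8] [-0.2  0.2 -0.1]
```

>>> move_arm(
  increments=[
    [1,0,2,0,0,0],
    [2,0,4.4,0,0,0],
    [2,0,6,0,0,0],
    [2,0,7.4,0,0,0],
    [2,0,7.7,0,0,0],
    [2,0,7.7,0,0,0],
  ],
)

```text
clock: 20.2
eef_pos: [501.6, -154.8, 16.9]
tool_rot: [-3.138, 0.002, 1.237]
force: [0.8, -0.7, 0.3]
width: 49.7
```

>>> move_arm(
  increments=[
    [0,0,0.1,0,0,0],
    [0,0,0.2,0,0,0],
    [0,0,0.2,0,0,0],
  ],
)

```text
clock: 20.5
eef_pos: [502.4, -153.1, 15.6]
tool_rot: [-3.139, 0.001, 1.239]
force: [-0.6, 0.1, -1.5]
width: 49.5
```

>>> move_arm(
  increments=[
    [0,0,0.1,0,0,0],
    [0,0,0.1,0,0,0],
  ],
)

```text
clock: 20.7
eef_pos: [502.2, -152.8, 14.3]
tool_rot: [-3.138, 0.001, 1.239]
force: [-0.5, -0.1, -1.7]
width: 49.3
```

>>> move_arm(
  increments=[
    [0,0,0.1,0,0,0],
    [0,0,0.1,0,0,0],
  ],
)

```text
clock: 20.9
eef_pos: [502.2, -152.9, 13.9]
tool_rot: [-3.138, 0.0, 1.239]
force: [-1.5, 0.7, 7.2]
width: 49.2
```

>>> move_arm(
  increments=[
    [0,0,0.1,0,0,0],
    [0,0,0.1,0,0,0],
  ],
)

```text
clock: 21.1
eef_pos: [502.3, -152.9, 13.8]
tool_rot: [-3.139, -0.0, 1.239]
force: [-3.8, 1.2, 16.2]
width: 49.5
```

On the floor. Ease off, then push along tool x into the notch.

>>> move_arm(
  increments=[
    [0,0,-0.15,0,0,0],
    [0.1,0,-0.17,0,0,0],
    [0.2,0,-0.17,0,0,0],
    [0.3,0,-0.17,0,0,0],
    [0.3,0,-0.17,0,0,0],
  ],
)

```text
clock: 21.6
eef_pos: [503.1, -150.8, 13.9]
tool_rot: [-3.139, 0.002, 1.239]
force: [-1.2, -2.1, 3.4]
width: 49.2
```

>>> move_arm(
  increments=[
    [0.1,0,0,0,0,0],
    [0.1,0,0,0,0,0],
  ],
)

```text
clock: 21.8
eef_pos: [503.6, -149.5, 13.9]
tool_rot: [-3.139, 0.001, 1.239]
force: [-0.4, -2.1, 3.5]
width: 49.8
```

>>> move_arm(
  increments=[
    [0.1,0,0,0,0,0],
    [0.1,0,0,0,0,0],
  ],
)

```text
clock: 22.0
eef_pos: [503.7, -149.0, 13.9]
tool_rot: [-3.139, 0.002, 1.239]
force: [-2.0, -4.1, 4.6]
width: 49.8
```

>>> move_arm(
  increments=[
    [0.1,0,0,0,0,0],
    [0.1,0,0,0,0,0],
  ],
)

```text
clock: 22.2
eef_pos: [503.6, -148.7, 13.9]
tool_rot: [-3.138, 0.003, 1.238]
force: [-2.4, -4.6, 3.8]
width: 49.7
```

>>> move_arm(
  increments=[
    [0.1,0,0,0,0,0],
    [0.1,0,0,0,0,0],
  ],
)

```text
clock: 22.4
eef_pos: [503.5, -148.5, 13.9]
tool_rot: [-3.138, 0.004, 1.237]
force: [-3.5, -6.9, 5.7]
width: 49.6
```

Force builds without travel, so the tile is seated. Release and lift.

>>> move_arm(
  increments=[
    [0,0,0,0,0,0],
    [0,0,0,0,0,0],
    [0,0,0,0,0,0],
    [-0.2,0,-1,0,0,0],
    [-0.2,0,-4,0,0,0],
    [-2,0,-8,0,0,0],
    [-5,0,-12,0,0,0],
    [-5,0,-12,0,0,0],
    [-5,0,-12,0,0,0],
  ],
  grip=0.42,
)

```text
clock: 23.3
eef_pos: [488.9, -194.0, 135.3]
tool_rot: [-3.14, 0.0, 1.238]
force: [0.1, 0.7, -0.5]
width: 60.5
```

```bash
python3 - <<'E'
from h import *
s=ctrl.read_state();print(s['eef_pos'],s['width'],s['force'])
w,T=snap('w11');cv2.imwrite('pics/w11b.png',cv2.resize(w,None,fx=1.5,fy=1.5,interpolation=cv2.INTER_CUBIC))
E
```

```text
[ 488.9 -194.   135.3] 60.46048294573174 [ 0.1  0.7 -0.5]
```

View pics/w11b.png

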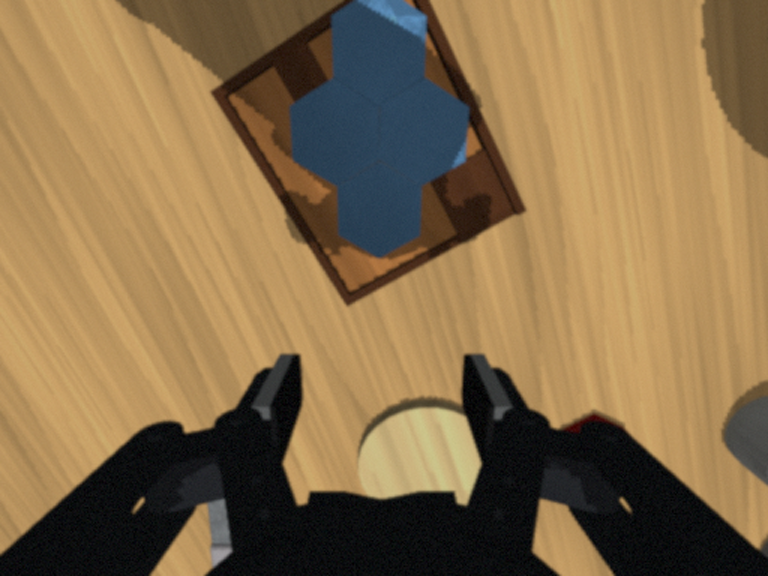

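All four tiles form a honeycomb with hairline joints; end tile at (380,215), middle (335,130), right (427,130). One numeric check of spacings by casting flats.

```bash
python3 - <<'E'
from h import *
T=np.load('pics/w11.npy'); f=lambda p:cast('wrist',np.array(p)/1.5,21,T)[:,:2]
t=T[:2,0]; n=T[:2,1]
w=cv2.imread('pics/w11.png')
c=max(blobs(w,(95,80,30),(125,255,255),800),key=cv2.contourArea); X=cast('wrist',c,21,T)[:,:2]
a=X@n; b=X@t
bot=b.min(); 
print('overall width (104 if tight)',np.ptp(a)); 
def flat(lo,hi,side):
    m=(b>bot+lo)&(b<bot+hi)&((a>np.median(a)) if side>0 else (a<np.median(a))); return np.median(a[m]),np.std(a[m])
print('end tile flats',flat(18,40,-1),flat(18,40,1))
print('mid/right outer flats',flat(64,86,-1),flat(64,86,1))
print('tile_left flats',flat(108,125,-1),flat(108,125,1))
# row pitch: outer notch corner between end tile and middle / right
for s in(-1,1):
    m=(a-np.median(a))*s>0; k=(b>bot+35)&(b<bot+60)&m; i=np.where(k)[0]; j=i[np.argmin((a[i]-np.median(a))*s)]; print('notch rel bottom apex (~45)',b[j]-bot)
E
```

```text
overall width (104 if tight) 104.05123467389603
end tile flats (np.float64(497.9565318770455), np.float64(0.20368926184409822)) (np.float64(547.5690769805265), np.float64(0.20653784544354778))
mid/right outer flats (np.float64(471.62186815484915), np.float64(0.25648939132025383)) (np.float64(573.5631418121988), np.float64(0.7403452017870817))
tile_left flats (np.float64(497.56748085395424), np.float64(0.2687264544643971)) (np.float64(547.7224641128332), np.float64(0.23266516188314526))
notch rel bottom apex (~45) 43.24053325133584
notch rel bottom apex (~45) 43.2157080215644
```

```bash
python3 -c "
from cell import ctrl
print(ctrl.finish_job())"
```

```text
the job is handed in; nothing more can be done
None
```

I added both tiles to the tray as the second row and handed the job in at about 23 s of the 72 s allowed. No verdict came back.

- **Rack tile:** I lifted it out of the slot farthest from the robot, laid it glaze up on the cork mat and let go. Its centre came to rest about 7 to 10 mm from the mat's. I then took it again by its edges, set it in the middle notch and pushed it tight (about 6 N).
- **Board tile:** I picked it up by its flats, set it at gap_end and pushed it into the corner between the middle tile and the right back tile (about 8 N).

**Last checks:**
- The final wrist picture shows all four blue tiles glaze up in a honeycomb, with only hairline joints.
- The middle and right back tiles measured about 52.0 mm centre to centre, and the end and left tiles were in line with them within 0.2 mm.
- The other gaps were not measured separately after the last push. An earlier look from further off gave 52.8 mm between the two back tiles, still inside the 54 mm limit.
- The gripper was open and clear of everything.

**Disagreements:**
- My colour outline read the flats as about 50 mm instead of 52, because it cuts off about 1 mm at each edge.
- The first outward tilt, used to lay down the rack tile, ran into joint limits. I tilted sideways instead and saw no contact from it.
- I did not measure the other objects on the table again at the end. Nothing appeared disturbed in the pictures.

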